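# Load the ball-roller block and hold its cover plate over the screw holes

## Robot

A 7-joint arm with a two-finger parallel gripper is mounted at the origin on the work surface. World frame = base frame: x ahead of the robot, y to its left, z up, the work surface at z = 0. Lengths are in m, angles in rad, forces in N, time in s.
With the tool pointing down it reaches from about 0.425 to 0.95 m from the base axis. Payload 4.7 kg.
Tool frame: the origin (TCP) lies at the very end of the fingers, on their centre line; the grasp point (between the pads) lies 19 mm behind it; x points along the fingers, y is the direction in which the jaws open and shut, and the axes are right-handed (so a half turn about x gives the same grasp; the last joint's range is limited). The gripper opens to 87 mm and grips with 3 to 60 N. Pads are 19 mm wide; open, the fingers measure 117 mm over their backs; the gripper's body (75 mm by 190 mm) begins 51 mm behind the grasp point.
Start: joints at [1.26, 0.469, -0.049, 1.532, 0.024, 1.141, -0.082], TCP at [0.188, -0.648, 0.223] pointing down, gripper open.
Joint ranges: [-2.59, 2.59], [-0.33, 1.99], [-1.39, 1.29], [0.1, 2.45], [-1.04, 4.18], [0.21, 1.99], [-2.66, 2.66]. Speed limits (rad/s): [2.57, 2.57, 3.14, 3.14, 3.14, 3.14, 3.14].

## Interface

Orientations are given as a rotation vector (axis times angle).
In Python, from rig import readout, cams, ticket gives the robot as it stands.
- The arm moves only by the tool move_arm, never from a script. Its argument "commands" is a list of rows, each a list of 7 numbers: the shift along the tool's x, y, z in cm, then the turn, a rotation vector about the tool's x, y, z in degrees, then the finger opening in cm, from 0 to 8.7. A call has 1 to 10 rows; each row shifts and turns the commanded pose from where the row before left it, along the tool's axes as they then stand; what a row does not reach is not made up. A row lasts 1/10 s, in which the tool goes at most 50 mm and 8.59 degrees, less where a joint would pass 70% of its speed; a pose out of reach is approached as far as the arm can. A call is refused whole if a number of a shift passes 5 or a number of a turn 8.59, either way. A call with a gripper value outside its range is refused whole. The fingers move at their own pace and stop on an object; "newtons" is the grip in N (left out, the last holds). Time passes only in rows, so rows that do not move let the fingers close. It gives the time, the measured TCP pose, the force and the opening at its end, in the units of the state.
- readout.state(): the state, without advancing time (a new reading comes with each control period).
- cams.camera(name): name is "scene" or "top" or "wrist"; returns a dict with "pixels" (384x512x3 uint8, red, green, blue), "K" (3x3 intrinsics, pixels), "D" ([k1, k2, p1, p2, k3] as OpenCV has them; the pictures are not rectified), "world_from_camera" (4x4, takes a point from camera to world coordinates). Camera axes: x right, y down, z forward; pixel columns grow to the right and rows downward; lengths in m; the calibration is good to about 2 mm. A picture is of the moment at which its call begins. There is no depth.
- ticket.close_job(): hands the job in, once; it reports no verdict.
The state is a dict: "t": time; "joint_pos": joint angles; "qvel": joint speeds; "joint_torque": joint torques, N m; "eef_pos": TCP position; "ee_rot": TCP orientation; "wrist_force": force on the tool from outside, world axes, zero at the start; "wrist_torque": the same for the moment, N m; "opening": finger opening in m.
Only numpy, scipy, OpenCV 4.12 (cv2) and the standard library are available. Lean on these libraries where they do the work, as an engineer would, in place of code of your own. Each camera call takes 0.05 s, during which the arm holds its last target.

## Task

Put the three steel balls from the wooden rack into the green roller block, one in each well. Then take the aluminium cover plate by its red handle and hold it level about 2 cm above the block's two brass bosses, touching neither bosses nor balls, so that each threaded hole shows whole through a screw hole of the plate (either way round). Finish while still holding it there, steady in the gripper, and leave everything else on the bench as it is.

Things in the scene. Friction and masses are not known exactly. Their poses are not given: they have to be found in the camera images.
- base: Dark green ball-roller block fixed to the bench, 212 (own x) x 64 (own y) x 30 tall; origin at the centre of its underside on the bench, z up. Along the middle of its top, in line with own x, are three round wells 24 wide, 52 apart, in which balls rest; outside them, at each end, stands a brass boss 22 across and 18 tall with a threaded hole 8 wide in its top
- well0 (a point): Where the centre of a ball lies when seated in the first well: 52 along the block's own -x, 39 above the bench (9 above the block's top)
- well1 (a point): The same for the middle well, at the block's middle
- well2 (a point): The same for the third well, 52 along the block's own +x
- boss_a (a point): Centre of the threaded hole at the top face of the boss 88 along the block's own +x, 48 above the bench
- boss_b (a point): The same for the other boss, 88 along the block's own -x
- rack: Pale wooden ball rack fixed to the bench (left or right of the block), 170 (own x) x 50 (own y) x 18 tall, origin at the centre of its underside; three wells 24 wide, 52 apart along own x, hold the balls at the start
- cover: Loose aluminium cover plate (0.35 kg) lying flat on the bench, handle up: 212 (own x) x 64 (own y) x 5 thick, origin at the centre of its underside. Along its middle line it has three ball windows 27 wide, 52 apart, and near each end a screw hole 18 wide; it fits either way round
- cover_grip (a point): Centre of the cover plate's red handle bar, over the plate's middle, 40 above its underside; axes as the plate's. The bar is 66 long (own x), 12 wide (own y), 12 tall, on two legs that leave 44 free between them and 29 free under the bar
- cover_hole_a (a point): Centre of one screw hole, on the plate's underside, 88 along own +x from the middle
- cover_hole_b (a point): Centre of the other screw hole, on the plate's underside, 88 along own -x from the middle
- ball0_center (a point): Centre of a loose steel ball, 30 across, 0.11 kg (all three are alike); it starts in the wooden rack with its centre 27 above the bench, 9 above the rack's top
- ball1_center (a point): Centre of a loose steel ball, 30 across, 0.11 kg (all three are alike); it starts in the wooden rack with its centre 27 above the bench, 9 above the rack's top
- ball2_center (a point): Centre of a loose steel ball, 30 across, 0.11 kg (all three are alike); it starts in the wooden rack with its centre 27 above the bench, 9 above the rack's top
- disc_near: Bystander, leave alone: blue-grey flap disc (round grinding disc), 115 across, 16 thick, lying flat near the robot; origin at the centre of its underside
- disc_far: Bystander, leave alone: a second flap disc, 115 across, 16 thick, lying flat beyond the green block; origin at the centre of its underside
- mug: Bystander, leave alone: white mug, 80 across, 85 tall, handle at its own +y, standing beyond the green block on the left; origin at the centre of its underside
- tape: Bystander, leave alone: orange tape measure, 66 x 40 x 60 tall, beyond the green block on the right; origin at the centre of its underside
- tube: Bystander, leave alone: offcut of dark square steel tube, 160 long (own x), 30 x 30, at the left; origin at the centre of its underside
- magnet: Bystander, leave alone: red welding magnet, 94 long (own x) x 52 x 24 tall, at the right; origin at the centre of its underside

How it is judged:
On the way:
1. one ball seated in each of the block's three wells and let go, before the cover plate is lifted (distance between any of ball0_center, ball1_center, ball2_center and well0 below 0.006 m and distance between any of ball0_center, ball1_center, ball2_center and well1 below 0.006 m and distance between any of ball0_center, ball1_center, ball2_center and well2 below 0.006 m and contact force between the fingers and ball0 below 0.2 N and contact force between the fingers and ball1 below 0.2 N and contact force between the fingers and ball2 below 0.2 N and height (world z) of cover_grip below 0.05 m), for 0.2 s.
At the end, for the whole second after the job is handed in: A ball rests in each well (centre within 6 mm of the seat); the cover plate is held in the fingers, still and level (within 0.12 rad), both screw holes within 5 mm, seen from above, of the two threaded holes, its underside 8 to 40 mm above the boss tops, touching neither block nor balls (distance between any of ball0_center, ball1_center, ball2_center and well0 below 0.006 m and distance between any of ball0_center, ball1_center, ball2_center and well1 below 0.006 m and distance between any of ball0_center, ball1_center, ball2_center and well2 below 0.006 m and z of cover_hole_a in the frame of base between 0.056 and 0.088 m and z of cover_hole_b in the frame of base between 0.056 and 0.088 m and ((horizontal distance between cover_hole_a and boss_a below 0.005 m and horizontal distance between cover_hole_b and boss_b below 0.005 m) or (horizontal distance between cover_hole_a and boss_b below 0.005 m and horizontal distance between cover_hole_b and boss_a below 0.005 m)) and angle between cover_grip's own z axis and vertical below 0.12 rad and linear speed of cover below 0.02 m/s and contact force between the fingers and cover above 1 N and contact force between cover and base below 0.1 N and contact force between cover and ball0 below 0.1 N and contact force between cover and ball1 below 0.1 N and contact force between cover and ball2 below 0.1 N); the arm keeps its last pose, push and grip.
It fails at once if one of the bystanders (flap discs, mug, tape measure, tube, magnet) is pushed away by more than 20 mm (distance of any of disc_near, disc_far, mug, tape, tube, magnet from where it was at the start of the episode above 0.02 m).
It also fails if it takes over 72 s, if anything falls off the work surface, if the arm or the gripper's body presses on something with over 40 N, if the wrist force passes 120 N, or if a joint passes its speed limit or range.

## Working session

There is one attempt and no reset: what is moved stays moved. The work goes in short steps, Python scripts to look and compute and a tool call to move; the robot and the scene stay as the last step left them, time stands still between calls to the robot, and variables do not carry over. Pictures are saved under pics/ and viewed, and the job is handed in when it is done.

Besides the shell and the picture viewer there is one more tool, called as a command line: name --pt "numbers of a row" for each row, then --argument value for the rest. move_arm: Moves the arm, as the interface text tells. Its arguments: {"type":"object","properties":{"commands":{"type":"array"},"newtons":{"type":"number"}},"required":["commands"]}

```bash
ls; mkdir -p pics
python3 - <<'E'
from rig import readout,cams
import cv2
print(readout.state())
for n in("scene","top","wrist"):
    c=cams.camera(n); cv2.imwrite(f"pics/{n}0.png",c["pixels"][:,:,::-1]); print(n,c["K"],c["D"],c["world_from_camera"])
E
```

```text
pics
{'t': 0.0, 'joint_pos': array([ 1.2600829 ,  0.46945934, -0.04861685,  1.53367857,  0.02411965,
        1.14100874, -0.08231075]), 'qvel': array([-6.89729769e-08,  3.15897071e-04, -1.23165720e-03,  6.95977034e-04,
        1.23520349e-03,  1.91163930e-04,  1.83128694e-03]), 'joint_torque': array([ 1.13151676e-03, -5.07980168e+01, -8.10591574e-02, -2.36162442e+01,
       -6.16424647e-02,  3.78860347e-02,  1.75099362e-04]), 'eef_pos': array([ 0.18756697, -0.64779372,  0.22149395]), 'ee_rot': array([ 2.07080597,  0.29586484, -2.07154976]), 'wrist_force': array([-0.53178957, -0.33610849,  0.57387463]), 'wrist_torque': array([ 0.00289041,  0.0060717 , -0.01186618]), 'opening': 0.08714949189745463}
scene [[375.52137804   0.         256.58187603]
 [  0.         375.52137804 193.52174865]
 [  0.           0.           1.        ]] [-0.04509091  0.          0.          0.          0.        ] [[-0.63745813  0.54500301 -0.54462726  1.20018893]
 [ 0.7702096   0.46964281 -0.43152381  0.50422402]
 [ 0.02059851 -0.69455551 -0.71914418  0.88757062]
 [ 0.          0.          0.          1.        ]]
top [[473.46305162   0.         260.51798637]
 [  0.         473.46305162 188.36565086]
 [  0.           0.           1.        ]] [-0.00540355  0.          0.          0.          0.        ] [[-0.02756169 -0.9819511   0.18711596  0.32124992]
 [-0.9995928   0.02569038 -0.01241887  0.00342493]
 [ 0.00738764 -0.18738206 -0.98225933  1.45504093]
 [ 0.          0.          0.          1.        ]]
wrist [[281.12363465   0.         254.27582919]
 [  0.         281.12363465 193.52156687]
 [  0.           0.           1.        ]] [-0.04863878  0.          0.          0.          0.        ] [[ 0.28009598 -0.92959828 -0.23956894  0.25374633]
 [-0.95996994 -0.2717498  -0.06789516 -0.62854456]
 [-0.00198759  0.24899614 -0.96850244  0.38383039]
 [ 0.          0.          0.          1.        ]]
```

View pics/top0.png

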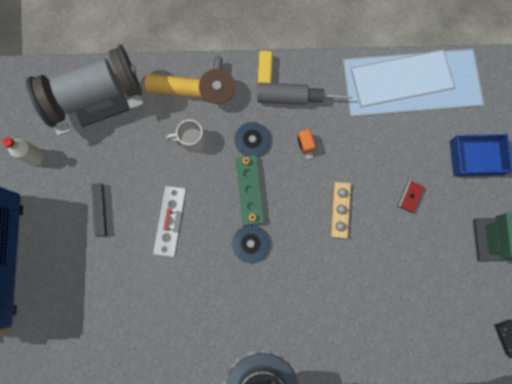

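View pics/scene0.png

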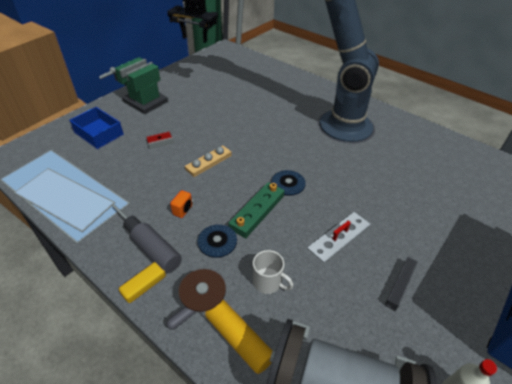

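View pics/wrist0.png

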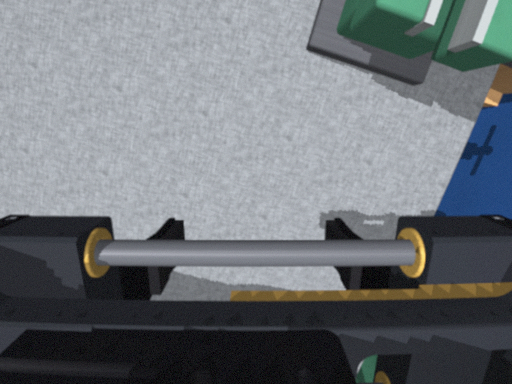

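```bash
cat > h.py <<'E'
import numpy as np, cv2
from scipy.spatial.transform import Rotation as R
from rig import readout,cams
def snap(n,f):
    c=cams.camera(n); cv2.imwrite(f"pics/{f}.png",c["pixels"][:,:,::-1]); np.save(f"pics/{f}.npy",c,allow_pickle=True); return c
def load(f): return np.load(f"pics/{f}.npy",allow_pickle=True).item()
def pt(c,uv,z):
    n=cv2.undistortPoints(np.array([[uv]],float),c["K"],np.array(c["D"],float))[0,0]
    T=c["world_from_camera"]; d=T[:3,:3]@[n[0],n[1],1]; o=T[:3,3]
    return o+d*(z-o[2])/d[2]
def proj(c,p):
    T=np.linalg.inv(c["world_from_camera"]); q=T[:3,:3]@np.array(p)+T[:3,3]
    return cv2.projectPoints(q.reshape(1,1,3),np.zeros(3),np.zeros(3),c["K"],np.array(c["D"],float))[0][0,0]
def crop(c,x0,y0,w,h,s,f):
    im=cv2.resize(c["pixels"][y0:y0+h,x0:x0+w,::-1],None,fx=s,fy=s,interpolation=cv2.INTER_CUBIC)
    st=10 if s>4 else 20
    for x in range((x0//st+1)*st,x0+w,st): cv2.putText(im,str(x),((x-x0)*s,10),0,.35,(0,255,255)); cv2.line(im,((x-x0)*s,12),((x-x0)*s,18),(0,255,255))
    for y in range((y0//st+1)*st,y0+h,st): cv2.putText(im,str(y),(0,(y-y0)*s+4),0,.35,(0,255,255)); cv2.line(im,(22,(y-y0)*s),(28,(y-y0)*s),(0,255,255))
    cv2.imwrite(f"pics/{f}.png",im)
def tcp():
    s=readout.state(); return s["eef_pos"],R.from_rotvec(s["ee_rot"]).as_matrix()
E
python3 - <<'E'
from h import *
c=snap("top","t1")
crop(c,225,110,130,140,6 and 5,"c1"); crop(c,140,170,60,100,6,"c2")
crop(c,310,170,120,80,6,"c3")
print(tcp()[1])
E
```

```text
[[-3.33068514e-04  2.78113732e-01 -9.60548094e-01]
 [ 1.09987954e-03 -9.60547465e-01 -2.78113931e-01]
 [-9.99999340e-01 -1.14911819e-03  1.40365131e-05]]
```

View pics/c1.png

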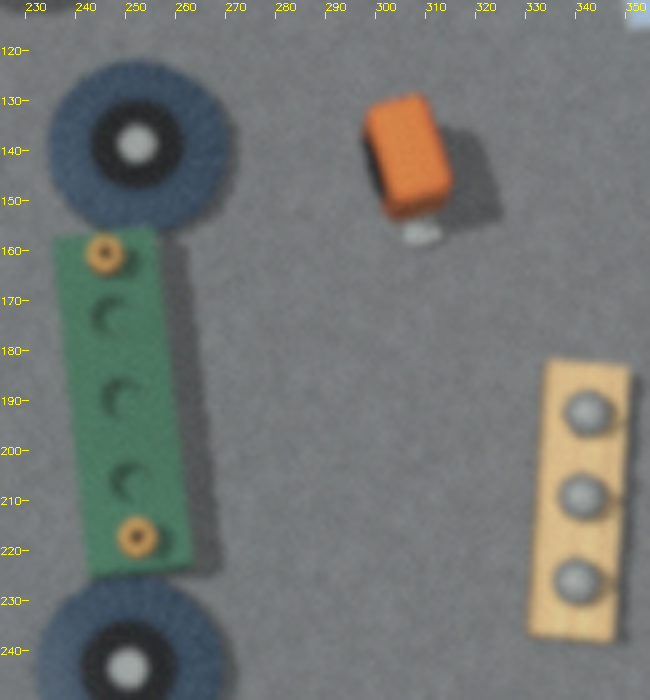

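View pics/c2.png

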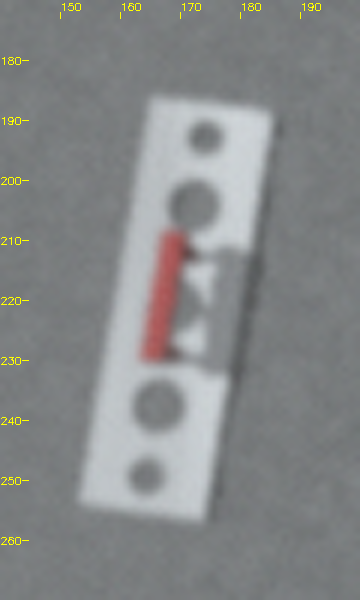

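View pics/c3.png

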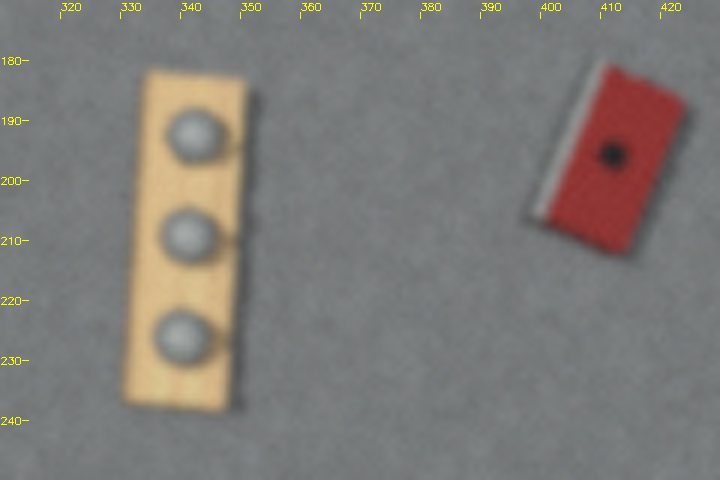

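Run:
```python
from h import *
c=load("t1")
def show(n,a,b):
    d=b-a; print(n,a.round(4),b.round(4),"mid",((a+b)/2).round(4),"len",np.linalg.norm(d).round(4),"yaw",np.degrees(np.arctan2(d[1],d[0])).round(2))
show("boss near-far",pt(c,(252.0,217.0),.048),pt(c,(245.6,160.4),.048))
show("balls",pt(c,(340.2,225.8),.027),pt(c,(342.0,192.2),.027)); print(pt(c,(341.2,209),.027))
show("cover",pt(c,(163.9,248.9),.004),pt(c,(173.75,192.4),.004)); print(pt(c,(166.9,218.75),.046))
```

```text
boss near-far [0.5028 0.0135 0.048 ] [0.6775 0.0289 0.048 ] mid [0.5902 0.0212 0.048 ] len 0.1754 yaw 5.02
balls [ 0.4716 -0.2528  0.027 ] [ 0.5748 -0.2644  0.027 ] mid [ 0.5232 -0.2586  0.027 ] len 0.1038 yaw -6.44
[ 0.52281078 -0.25884303  0.027     ]
cover [0.4179 0.2841 0.004 ] [0.592  0.2553 0.004 ] mid [0.505  0.2697 0.004 ] len 0.1764 yaw -9.39
[0.50455059 0.26793611 0.046     ]
```

```bash
cat >> h.py <<'E'
def plan(xyz,jaw=None):
    """shift in current tool axes (cm), shift in axes after pure turn (cm), turn rotvec (deg)"""
    p,M=tcp(); 
    if jaw is None: T=M; 
    else:
        a=np.radians(jaw); y=np.array([np.cos(a),np.sin(a),0]); 
        if y@M[:,1]<0: y=-y
        x=np.array([0,0,-1.]); T=np.c_[x,y,np.cross(x,y)]
    d=np.array(xyz)-p
    print("at",p.round(4),"shift now",(M.T@d*100).round(2),"after turn",(T.T@d*100).round(2),"turn",np.degrees(R.from_matrix(M.T@T).as_rotvec()).round(2))
E
python3 -c "
from h import *
plan((.5230,-.2587,.12),83.56)"
```

```text
at [ 0.1877 -0.648   0.2219] shift now [ 10.22 -28.06 -43.04] after turn [ 10.19 -42.45 -28.96] turn [2.259e+01 1.000e-02 6.000e-02]
```

move_arm --pt "0 -1.5 -2 0 0 0 8.7" --pt "0.5 -2.5 -4 0 0 0 8.7" --pt "0.5 -2.5 -4 0 0 0 8.7" --pt "0.5 -2.5 -4 0 0 0 8.7" --pt "0.5 -2.5 -4 0 0 0 8.7" --pt "0.5 -2.5 -4 0 0 0 8.7" --pt "0.5 -2.5 -4 0 0 0 8.7" --pt "0.5 -2.5 -4 7 0 0 8.7" --pt "0.5 -2.5 -4 8 0 0 8.7" --pt "0.5 -1.5 -2 7.6 0 0 8.7" --newtons 25

```text
t: 1.2
eef_pos: [0.4815, -0.3317, 0.1775]
ee_rot: [-2.164, 0.12, 2.161]
wrist_force: [0.6, -0.1, 0.3]
opening: 0.0871
```

```bash
python3 -c "
from h import *
plan((.5230,-.2587,.12),83.56)
c=snap('wrist','w1');print(proj(c,(.5232,-.2586,.027)),proj(c,(.5748,-.2644,.027)),proj(c,(.4716,-.2528,.027)))"
```

```text
at [ 0.4815 -0.3317  0.1775] shift now [ 5.77 -7.71 -3.29] after turn [ 5.75 -7.72 -3.3 ] turn [-0.   -0.09  0.1 ]
[185.93978131 154.46474625] [183.36689868 106.04029001] [188.50251891 199.39370928]
```

View pics/w1.png

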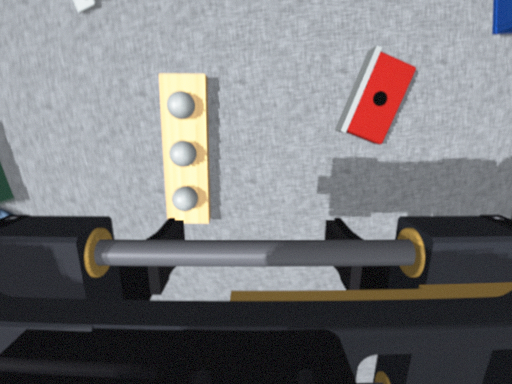

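move_arm --pt "1 -2.4 -1.05 0 0 0 8.7" --pt "1.2 -2.7 -1.25 0 0 0 8.7" --pt "2 -2.7 -1.25 0 0 0 8.7" --pt "3 0 0 0 0 0 8.7" --pt "4 0 0 0 0 0 8.7" --pt "2.5 0 0 0 0 0 8.7" --pt "1 0 0 0 0 0 8.7" --pt "0 0 0 0 0 0 8.7"

```text
t: 2.05
eef_pos: [0.5214, -0.2624, 0.0294]
ee_rot: [-2.16, 0.121, 2.166]
wrist_force: [-0.7, 0.7, -0.1]
opening: 0.0871
```

```bash
python3 -c "
from h import *
plan((.5237,-.2575,.0215),83.56)
c=snap('wrist','w2');crop(c,100,100,312,284,2,'w2c');print(proj(c,(.5239,-.2573,.027)))"
```

```text
at [ 0.5214 -0.2624  0.0294] shift now [ 0.79 -0.51 -0.18] after turn [ 0.79 -0.51 -0.17] turn [-0.01  0.15  0.04]
[246.93736006 231.26033676]
```

View pics/w2.png

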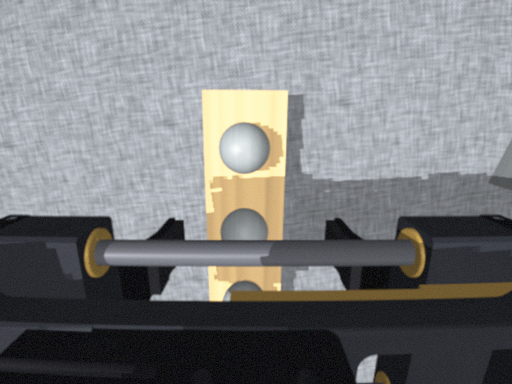

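move_arm --pt "0.4 -0.55 -0.2 0 0 0 8.7" --pt "0.4 0 0 0 0 0 8.7" --pt "0 0 0 0 0 0 6" --pt "0 0 0 0 0 0 4" --pt "0 0 0 0 0 0 2" --pt "0 0 0 0 0 0 2" --pt "0 0 0 0 0 0 2" --pt "0 0 0 0 0 0 2" --pt "0 0 0 0 0 0 2" --newtons 20

```text
t: 3.0
eef_pos: [0.5249, -0.2573, 0.0226]
ee_rot: [-2.163, 0.122, 2.163]
wrist_force: [-0.6, 0.1, 0.2]
opening: 0.0391
```

```bash
python3 -c "
from h import *
plan((.5237,-.2575,.0215),83.56)
c=snap('wrist','w3')"
```

```text
at [ 0.5249 -0.2573  0.0226] shift now [0.11 0.03 0.12] after turn [0.11 0.03 0.12] turn [-0.02 -0.   -0.  ]
```

View pics/w3.png

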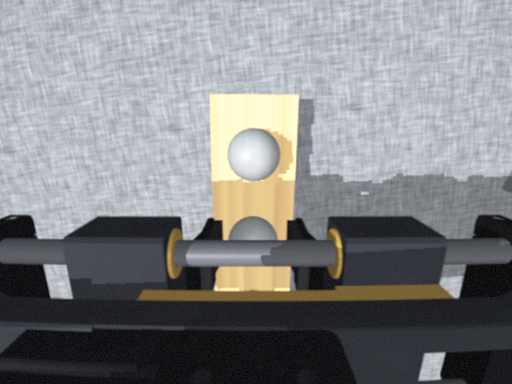

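move_arm --pt "0.1 0 0 0 0 0 2" --pt "0 0 0 0 0 0 2" --pt "0 0 0 0 0 0 2" --pt "0 0 0 0 0 0 2" --pt "0 0 0 0 0 0 2" --pt "0 0 0 0 0 0 2"

```text
t: 3.65
eef_pos: [0.5252, -0.2564, 0.0218]
ee_rot: [-2.163, 0.121, 2.163]
wrist_force: [-0.4, 3.9, 4.5]
opening: 0.0289
```

```bash
python3 -c "
from h import *
plan((.5902,.0212,.12),95.0)"
```

```text
at [ 0.5252 -0.2564  0.0218] shift now [ -9.79 -28.32  -3.35] after turn [ -9.82 -27.09  -8.9 ] turn [-1.143e+01 -1.000e-02  5.000e-02]
```

move_arm --pt "-1 0 0 0 0 0 2" --pt "-2.5 0 0 0 0 0 2" --pt "-3 0 0 0 0 0 2" --pt "-3 -2 0 -4 0 0 2" --pt "-1 -4 -1.2 -7.5 0 0 2" --pt "0 -4 -1.3 0 0 0 2" --pt "0 -4 -1.3 0 0 0 2" --pt "0 -4 -1.3 0 0 0 2" --pt "0 -4 -1.3 0 0 0 2" --pt "0 -3 -1.3 0 0 0 2"

```text
t: 4.65
eef_pos: [0.589, -0.0009, 0.1268]
ee_rot: [2.176, 0.097, -2.175]
wrist_force: [0.6, -0.2, -0.7]
opening: 0.0286
```

```bash
python3 -c "
from h import *
plan((.5915,.0230,.12),95.0)
c=snap('wrist','w4')
for p in [(.5028,.0135,.048),(.6775,.0289,.048)]:print(proj(c,p))"
```

```text
at [ 0.589  -0.0009  0.1268] shift now [ 0.68 -2.36 -0.46] after turn [ 0.68 -2.36 -0.45] turn [ 0.14 -0.03 -0.02]
[231.93073929 284.73069925]
[228.50085789  93.99497595]
```

View pics/w4.png

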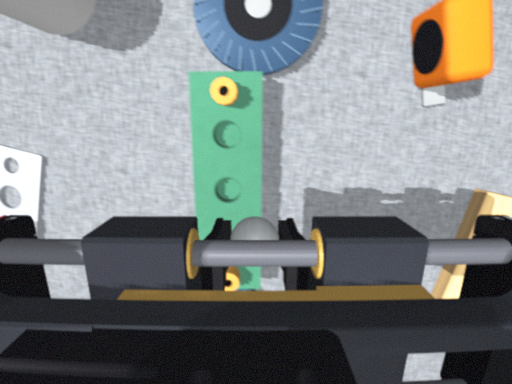

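move_arm --pt "1 -1.2 -0.2 0 0 0 2" --pt "1.5 -1.2 -0.2 0 0 0 2" --pt "2 0 0 0 0 0 2" --pt "1 0 0 0 0 0 2" --pt "0 0 0 0 0 0 2" --pt "0 0 0 0 0 0 2"

```text
t: 5.3
eef_pos: [0.5908, 0.0203, 0.0713]
ee_rot: [2.176, 0.094, -2.177]
wrist_force: [0.1, -0.7, -0.5]
opening: 0.0288
```

```bash
python3 -c "
from h import *
plan((.5915,.0230,.0345),95.0)
c=snap('wrist','w5');crop(c,180,20,150,280,2,'w5c')
plan((.5915,.0230,.0345),95.0)
for p in [(.5028,.0135,.048),(.6775,.0289,.048),(.642,.02572,.03)]:print(proj(c,p))"
```

```text
at [0.5908 0.0203 0.0713] shift now [ 3.68 -0.26 -0.1 ] after turn [ 3.68 -0.26 -0.1 ] turn [-0.04  0.03 -0.03]
at [0.5912 0.0206 0.0719] shift now [ 3.74 -0.24 -0.04] after turn [ 3.74 -0.24 -0.05] turn [-0.02 -0.05 -0.02]
[253.72767194 328.02172272]
[253.79493383  91.52478259]
[253.88581473 146.25334861]
```

View pics/w5c.png

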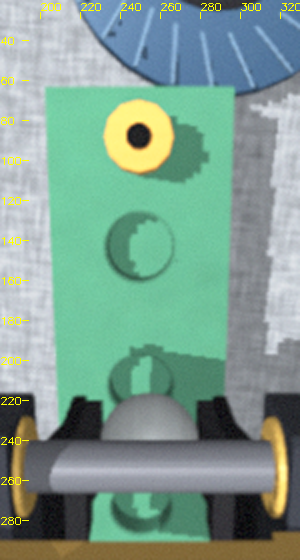

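move_arm --pt "1.2 -0.32 -0.12 0 0 0 2" --pt "1.2 0 0 0 0 0 2" --pt "0.8 0 0 0 0 0 2" --pt "0.4 0 0 0 0 0 2" --pt "0 0 0 0 0 0 2" --pt "0 0 0 0 0 0 2"

```text
t: 5.95
eef_pos: [0.592, 0.0244, 0.0356]
ee_rot: [2.177, 0.095, -2.176]
wrist_force: [2.1, -0.4, -0.7]
opening: 0.0287
```

```bash
python3 -c "
from h import *
plan((.5925,.0237,.0345),95.0)
c=snap('wrist','w6');crop(c,180,20,150,280,2,'w6c')
c=snap('top','t6');crop(c,225,150,50,80,8,'t6c')"
```

```text
at [0.592  0.0244 0.0356] shift now [ 0.11  0.07 -0.04] after turn [ 0.11  0.07 -0.04] turn [ 0.03 -0.03 -0.01]
```

View pics/w6c.png

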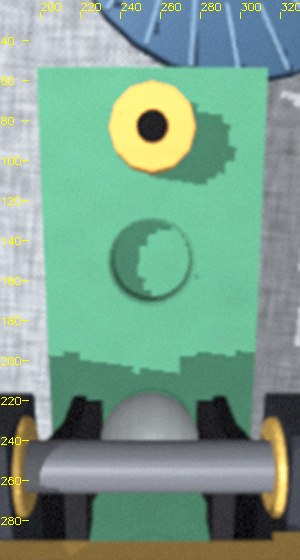

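move_arm --pt "0.1 0 -0.05 0 0 0 2" --pt "0 0 0 0 0 0 2" --pt "0 0 0 0 0 0 2"

```text
t: 6.35
eef_pos: [0.5925, 0.0245, 0.0349]
ee_rot: [2.177, 0.096, -2.176]
wrist_force: [0.5, -0.9, 1.8]
opening: 0.029
```

move_arm --pt "0 0 0 0 0 0 3.6" --pt "0 0 0 0 0 0 5" --pt "0 0 0 0 0 0 6" --pt "0 0 0 0 0 0 7" --pt "0 0 0 0 0 0 7" --pt "-1 0 0 0 0 0 7" --pt "-3 0 0 0 0 0 7" --pt "-4 0 0 0 0 0 7" --pt "-1 0 0 0 0 0 8.7" --pt "0 0 0 0 0 0 8.7"

```text
t: 7.35
eef_pos: [0.5938, 0.0248, 0.1272]
ee_rot: [2.182, 0.096, -2.171]
wrist_force: [0.1, 0.5, -0.3]
opening: 0.079
```

```bash
python3 -c "
from h import *
p=np.array((.5252,-.2564)); a=np.radians(-6.44); q=p+.052*np.array([np.cos(a),np.sin(a)])
print(q); plan((*q,.12),83.56)
c=snap('wrist','w7')
for k in (-.052,0,.052):
  b=np.radians(5); print(proj(c,(.5925+k*np.cos(b),.0245+k*np.sin(b),.039)))"
```

```text
[ 0.57687187 -0.26223246]
at [0.5938 0.0248 0.1272] shift now [ 0.71 28.45  4.21] after turn [ 0.72 28.71 -1.54] turn [11.48 -0.3   0.02]
[254.92130407 251.53456109]
[255.10926686 199.99454488]
[255.31343489 143.11589844]
```

View pics/w7.png

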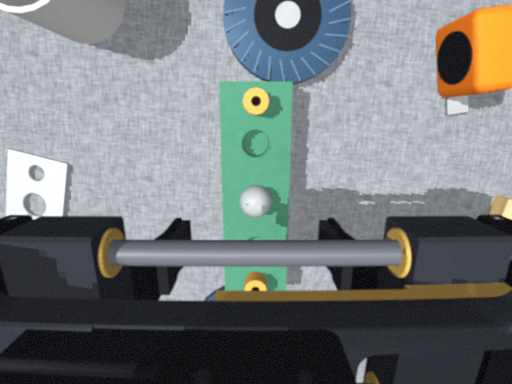

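move_arm --pt "0 2.5 0 5.7 0 0 8.7" --pt "0 4 -0.2 5.8 0 0 8.7" --pt "0 4.5 -0.3 0 0 0 8.7" --pt "0 4.5 -0.3 0 0 0 8.7" --pt "0 4.5 -0.3 0 0 0 8.7" --pt "0 4 -0.3 0 0 0 8.7" --pt "0.7 3 -0.2 0 0 0 8.7" --pt "2 1.6 -0.2 0 0 0 8.7" --pt "2.5 0 0 0 0 0 8.7" --pt "2 0 0 0 0 0 8.7"

```text
t: 8.4
eef_pos: [0.5848, -0.2622, 0.0492]
ee_rot: [-2.157, 0.123, 2.167]
wrist_force: [-0.0, -0.2, -0.9]
opening: 0.0869
```

```bash
python3 -c "
from h import *
plan((.5769,-.2622,.0215),83.56)"
```

```text
at [ 0.5848 -0.2622  0.0492] shift now [2.77 0.09 0.77] after turn [2.77 0.09 0.78] turn [-0.12  0.26  0.05]
```

move_arm --pt "0.5 0.1 0.75 0 0 0 8.7" --pt "1.0 0 0 0 0 0 8.7" --pt "0.6 0 0 0 0 0 8.7" --pt "0 0 0 0 0 0 8.7" --pt "0 0 0 0 0 0 8.7"

```text
t: 8.9
eef_pos: [0.58, -0.2618, 0.0322]
ee_rot: [-2.165, 0.122, 2.162]
wrist_force: [0.9, -0.1, -0.4]
opening: 0.087
```

```bash
python3 -c "
from h import *
plan((.5769,-.2622,.0215),83.56)
c=snap('wrist','w8'); print(proj(c,(.5769,-.2622,.027)))"
```

```text
at [ 0.58   -0.2618  0.0322] shift now [1.06 0.07 0.31] after turn [1.07 0.07 0.31] turn [ 0.   -0.07 -0.02]
[256.5157494  236.93156409]
```

View pics/w8.png

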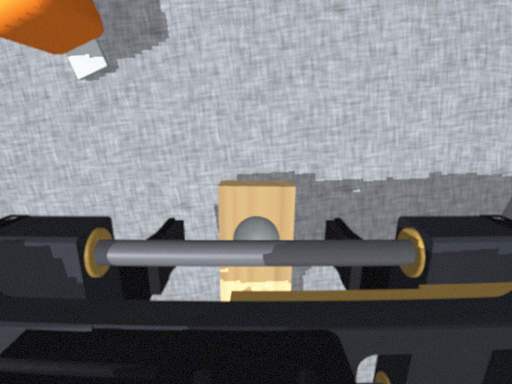

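move_arm --pt "0.5 0.05 0.3 0 0 0 8.7" --pt "0.55 0 0 0 0 0 6" --pt "0 0 0 0 0 0 4" --pt "0 0 0 0 0 0 2" --pt "0 0 0 0 0 0 2" --pt "0 0 0 0 0 0 2" --pt "0 0 0 0 0 0 2" --pt "0 0 0 0 0 0 2" --pt "0 0 0 0 0 0 2" --pt "0 0 0 0 0 0 2"

```text
t: 9.95
eef_pos: [0.5764, -0.2624, 0.0212]
ee_rot: [-2.164, 0.123, 2.163]
wrist_force: [-0.2, -1.1, 0.1]
opening: 0.0289
```

```bash
python3 -c "
from h import *
b=np.radians(5);q=(.5925+.052*np.cos(b),.0245+.052*np.sin(b)); print(q)
plan((*q,.12),95.0)"
```

```text
(np.float64(0.6443021243007708), np.float64(0.029032098622878227))
at [ 0.5764 -0.2624  0.0212] shift now [ -9.9  -29.71  -3.47] after turn [ -9.88 -28.44  -9.3 ] turn [-1.146e+01 -1.000e-02 -3.000e-02]
```

move_arm --pt "-1 0 0 0 0 0 2" --pt "-2.5 0 0 0 0 0 2" --pt "-3 0 0 0 0 0 2" --pt "-3 -2 0 -4 0 0 2" --pt "-1 -4 -1.2 -7.4 0 0 2" --pt "0 -4.2 -1.4 0 0 0 2" --pt "0 -4.2 -1.4 0 0 0 2" --pt "0 -4.2 -1.4 0 0 0 2" --pt "0 -4 -1.4 0 0 0 2" --pt "0 -3.5 -1.2 0 0 0 2"

```text
t: 10.95
eef_pos: [0.6429, 0.0064, 0.1268]
ee_rot: [2.177, 0.097, -2.176]
wrist_force: [0.2, -0.8, -0.8]
opening: 0.0289
```

```bash
python3 -c "
from h import *
plan((.6443,.0290,.065),95.0)"
```

```text
at [0.6429 0.0064 0.1268] shift now [ 6.18 -2.23 -0.33] after turn [ 6.18 -2.24 -0.34] turn [ 0.04 -0.03  0.04]
```

move_arm --pt "0.5 -1.3 -0.1 0 0 0 2" --pt "1 -0.8 0 0 0 0 2" --pt "2 0 0 0 0 0 2" --pt "2 0 0 0 0 0 2" --pt "0.6 0 0 0 0 0 2" --pt "0 0 0 0 0 0 2"

```text
t: 11.55
eef_pos: [0.6407, 0.0226, 0.0637]
ee_rot: [2.174, 0.091, -2.181]
wrist_force: [-0.3, 0.0, -0.5]
opening: 0.0285
```

```bash
python3 -c "
from h import *
plan((.6443,.0290,.0345),95.0)
c=snap('wrist','w9');crop(c,180,50,150,260,2,'w9c')"
```

```text
at [0.6407 0.0226 0.0637] shift now [ 2.91 -0.61 -0.42] after turn [ 2.92 -0.61 -0.41] turn [-0.17  0.19 -0.05]
```

View pics/w9c.png

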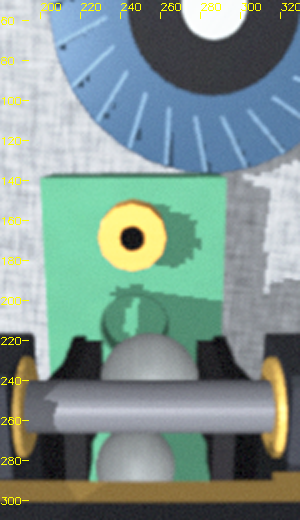

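Wells line is at column ~246, the held ball at ~254: I still need about 6 mm in −tool y, in agreement with the readout. Correcting.

move_arm --pt "0.8 -0.6 -0.4 0 0 0 2" --pt "0.8 0 0 0 0 0 2" --pt "0 0 0 0 0 0 2" --pt "0 0 0 0 0 0 2"

```text
t: 12.0
eef_pos: [0.6453, 0.0308, 0.0488]
ee_rot: [2.177, 0.094, -2.178]
wrist_force: [0.6, 0.1, -0.4]
opening: 0.0287
```

```bash
python3 -c "
from h import *
plan((.6443,.0290,.0345),95.0)
c=snap('wrist','w10');crop(c,180,50,150,260,2,'w10c')"
```

```text
at [0.6453 0.0308 0.0488] shift now [1.43 0.17 0.11] after turn [1.43 0.17 0.11] turn [-0.04  0.03 -0.01]
```

View pics/w10c.png

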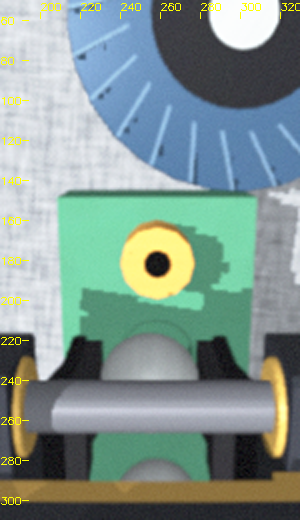

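move_arm --pt "0.5 0.18 0.1 0 0 0 2" --pt "0.5 0 0 0 0 0 2" --pt "0.3 0 0 0 0 0 2" --pt "0 0 0 0 0 0 2" --pt "0 0 0 0 0 0 2"

```text
t: 12.55
eef_pos: [0.6446, 0.0289, 0.0359]
ee_rot: [2.177, 0.094, -2.177]
wrist_force: [-0.9, 0.9, -2.2]
opening: 0.029
```

```bash
python3 -c "
from h import *
plan((.6443,.0290,.0345),95.0)"
```

```text
at [0.6446 0.0289 0.0359] shift now [ 0.14 -0.01  0.03] after turn [ 0.14 -0.01  0.03] turn [-0.05  0.01 -0.  ]
```

move_arm --pt "0.12 0 0 0 0 0 2" --pt "0 0 0 0 0 0 2" --pt "0 0 0 0 0 0 3.6" --pt "0 0 0 0 0 0 5" --pt "0 0 0 0 0 0 6" --pt "0 0 0 0 0 0 7" --pt "0 0 0 0 0 0 7" --pt "-1 0 0 0 0 0 7" --pt "-3 0 0 0 0 0 7" --pt "-4 0 0 0 0 0 7"

```text
t: 13.55
eef_pos: [0.6431, 0.0288, 0.1145]
ee_rot: [2.173, 0.094, -2.182]
wrist_force: [0.4, -0.5, 1.3]
opening: 0.0695
```

```bash
python3 -c "
from h import *
p=np.array((.5252,-.2564)); a=np.radians(-6.44); q=p-.052*np.array([np.cos(a),np.sin(a)])
print(q); plan((*q,.07),83.56)
c=snap('top','t11');crop(c,225,150,60,90,6,'t11c')
c=snap('wrist','w11')"
```

```text
[ 0.47352813 -0.25056754]
at [0.6431 0.0288 0.1145] shift now [ 4.52 26.37 19.29] after turn [ 4.45 29.66 13.72] turn [11.4   0.24 -0.02]
```

View pics/w11.png

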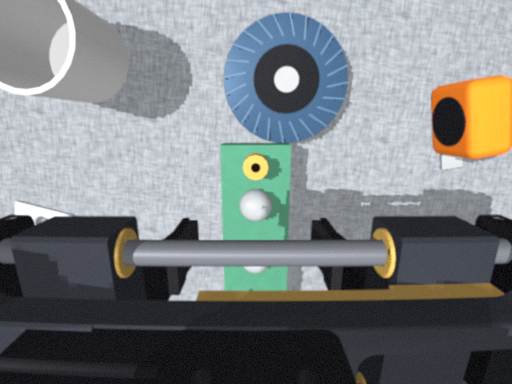

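move_arm --pt "0 3 1 5.7 0 0 8.7" --pt "0 4 1.8 5.7 0 0 8.7" --pt "0 4.2 2 0 0 0 8.7" --pt "0 4.2 2 0 0 0 8.7" --pt "0 4.2 2 0 0 0 8.7" --pt "0 4 1.8 0 0 0 8.7" --pt "0.5 3 1.5 0 0 0 8.7" --pt "1.5 2 1 0 0 0 8.7" --pt "2.5 0.6 0.4 0 0 0 8.7" --pt "0 0 0 0 0 0 8.7"

```text
t: 14.65
eef_pos: [0.4841, -0.2508, 0.0677]
ee_rot: [-2.155, 0.124, 2.167]
wrist_force: [-0.2, -0.1, -1.0]
opening: 0.0872
```

```bash
python3 -c "
from h import *
plan((.4735,-.2506,.0215),83.56)"
```

```text
at [ 0.4841 -0.2508  0.0677] shift now [4.62 0.1  1.03] after turn [4.62 0.1  1.06] turn [-0.19  0.34  0.06]
```

move_arm --pt "1.0 0.1 0.6 0 0 0 8.7" --pt "1.5 0 0 0 0 0 8.7" --pt "1 0 0 0 0 0 8.7" --pt "0 0 0 0 0 0 8.7" --pt "0 0 0 0 0 0 8.7"

```text
t: 15.15
eef_pos: [0.482, -0.2501, 0.0352]
ee_rot: [-2.165, 0.121, 2.163]
wrist_force: [0.6, 0.1, 0.5]
opening: 0.0869
```

```bash
python3 -c "
from h import *
plan((.4735,-.2506,.0215),83.56)
c=snap('wrist','w12'); print(proj(c,(.4735,-.2506,.027)))"
```

```text
at [ 0.482  -0.2501  0.0352] shift now [1.37 0.15 0.84] after turn [1.37 0.15 0.84] turn [ 0.05 -0.04 -0.  ]
[257.59818797 242.54240999]
```

View pics/w12.png

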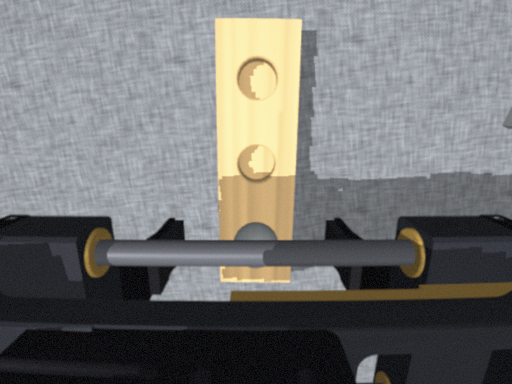

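Rack empty but for the near ball (256,242), as predicted (257.6,242.5).

move_arm --pt "0.5 0.12 0.82 0 0 0 8.7" --pt "0.87 0 0 0 0 0 7" --pt "0 0 0 0 0 0 5" --pt "0 0 0 0 0 0 4" --pt "0 0 0 0 0 0 2" --pt "0 0 0 0 0 0 2" --pt "0 0 0 0 0 0 2" --pt "0 0 0 0 0 0 2" --pt "0 0 0 0 0 0 2" --pt "0 0 0 0 0 0 2"

```text
t: 16.2
eef_pos: [0.4732, -0.25, 0.0212]
ee_rot: [-2.163, 0.121, 2.163]
wrist_force: [0.7, 2.1, 1.8]
opening: 0.0283
```

```bash
python3 -c "
from h import *
b=np.radians(5);q=(.5925-.052*np.cos(b),.0245-.052*np.sin(b)); print(q)
plan((*q,.12),95.0)"
```

```text
(np.float64(0.5406978756992292), np.float64(0.019967901377121774))
at [ 0.4732 -0.25    0.0212] shift now [ -9.86 -27.59  -3.68] after turn [ -9.88 -26.31  -9.07] turn [-11.42  -0.     0.04]
```

move_arm --pt "-1 0 0 0 0 0 2" --pt "-2.5 0 0 0 0 0 2" --pt "-3 0 0 0 0 0 2" --pt "-3 -2 0 -4 0 0 2" --pt "-0.4 -4 -1.2 -7.4 0 0 2" --pt "0 -4.2 -1.4 0 0 0 2" --pt "0 -4.2 -1.4 0 0 0 2" --pt "0 -4.2 -1.4 0 0 0 2" --pt "0 -4 -1.3 0 0 0 2" --pt "0 -3 -1.2 0 0 0 2"

```text
t: 17.2
eef_pos: [0.539, 0.0124, 0.1209]
ee_rot: [2.177, 0.097, -2.175]
wrist_force: [-0.1, -0.1, -1.0]
opening: 0.0285
```

```bash
python3 -c "
from h import *
plan((.5407,.0200,.06),95.0)"
```

```text
at [0.539  0.0124 0.1209] shift now [ 6.09 -0.74 -0.23] after turn [ 6.09 -0.74 -0.24] turn [ 0.08 -0.05  0.01]
```

move_arm --pt "1 -0.5 -0.1 0 0 0 2" --pt "2 0 0 0 0 0 2" --pt "2 0 0 0 0 0 2" --pt "0.8 0 0 0 0 0 2" --pt "0 0 0 0 0 0 2" --pt "0 0 0 0 0 0 2"

```text
t: 17.8
eef_pos: [0.5399, 0.0142, 0.0627]
ee_rot: [2.179, 0.093, -2.177]
wrist_force: [1.0, -0.1, -1.4]
opening: 0.0287
```

```bash
python3 -c "
from h import *
plan((.5407,.0200,.0355),95.0)
c=snap('wrist','w13');crop(c,180,50,150,260,2,'w13c')"
```

```text
at [0.5399 0.0142 0.0627] shift now [ 2.72 -0.57 -0.13] after turn [ 2.72 -0.57 -0.13] turn [-0.1  -0.05 -0.02]
```

View pics/w13c.png

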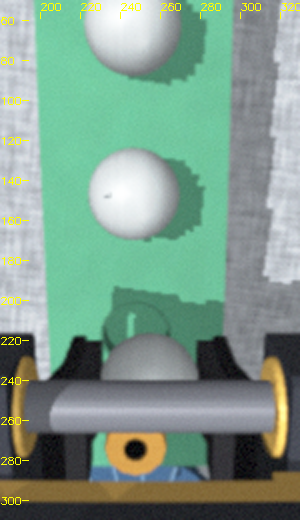

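move_arm --pt "0.5 -0.57 -0.12 0 0 0 2" --pt "0.7 0 0 0 0 0 2" --pt "0 0 0 0 0 0 2" --pt "0 0 0 0 0 0 2"

```text
t: 18.25
eef_pos: [0.5399, 0.0205, 0.0499]
ee_rot: [2.176, 0.094, -2.178]
wrist_force: [0.5, -0.3, -1.1]
opening: 0.0282
```

```bash
python3 -c "
from h import *
plan((.5407,.0200,.0355),95.0)"
```

```text
at [0.5399 0.0205 0.0499] shift now [ 1.44  0.05 -0.08] after turn [ 1.44  0.05 -0.08] turn [-0.04  0.04 -0.01]
```

move_arm --pt "0.5 0.05 -0.08 0 0 0 2" --pt "0.6 0 0 0 0 0 2" --pt "0.3 0 0 0 0 0 2" --pt "0 0 0 0 0 0 2" --pt "0 0 0 0 0 0 2"

```text
t: 18.75
eef_pos: [0.5409, 0.02, 0.036]
ee_rot: [2.177, 0.094, -2.177]
wrist_force: [-0.4, -0.9, -1.2]
opening: 0.0287
```

```bash
python3 -c "
from h import *
plan((.5407,.0200,.0345),95.0)
c=snap('wrist','w14');crop(c,180,50,150,260,2,'w14c')"
```

```text
at [0.5409 0.02   0.036 ] shift now [ 0.15 -0.    0.02] after turn [ 0.15 -0.    0.02] turn [-0.05  0.01 -0.  ]
```

View pics/w14c.png

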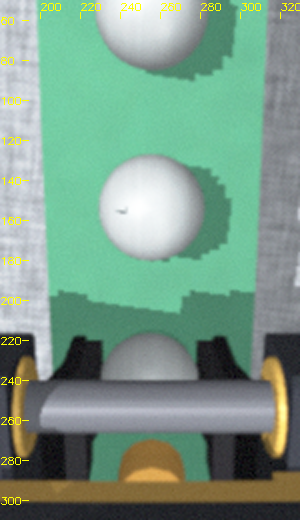

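move_arm --pt "0.12 0 0 0 0 0 2" --pt "0 0 0 0 0 0 2" --pt "0 0 0 0 0 0 3.6" --pt "0 0 0 0 0 0 5" --pt "0 0 0 0 0 0 6" --pt "0 0 0 0 0 0 7" --pt "0 0 0 0 0 0 7" --pt "-1 0 0 0 0 0 7" --pt "-3 0 0 0 0 0 7" --pt "-4 0 0 0 0 0 7"

```text
t: 19.8
eef_pos: [0.5395, 0.0199, 0.1149]
ee_rot: [2.173, 0.094, -2.181]
wrist_force: [0.9, -0.3, 0.3]
opening: 0.0694
```

```bash
python3 -c "
from h import *
plan((.507,.2720,.09),80.6)
c=snap('wrist','w15')"
```

```text
at [0.5395 0.0199 0.1149] shift now [  2.5  -25.4    1.05] after turn [  2.49 -24.34   7.33] turn [14.36  0.23 -0.02]
```

View pics/w15.png

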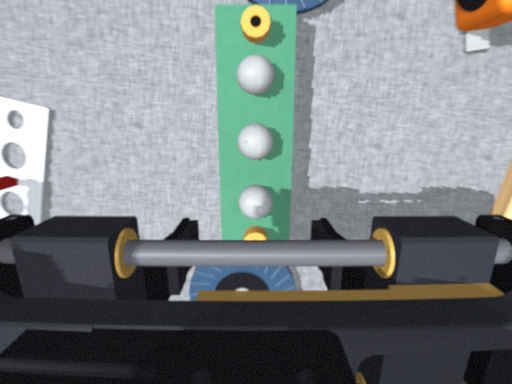

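move_arm --pt "0 -2 0.5 7 0 0 8.7" --pt "0 -3.5 0.9 7.3 0 0 8.7" --pt "0 -4 1 0 0 0 8.7" --pt "0 -4 1 0 0 0 8.7" --pt "0 -4 1 0 0 0 8.7" --pt "0 -3.5 1 0 0 0 8.7" --pt "0 -2.5 0.8 0 0 0 8.7" --pt "0 -1 0.4 0 0 0 8.7" --pt "0 0 0 0 0 0 8.7" --pt "0 0 0 0 0 0 8.7"

```text
t: 20.85
eef_pos: [0.5066, 0.2689, 0.115]
ee_rot: [-2.136, 0.178, 2.136]
wrist_force: [0.1, -1.2, 0.1]
opening: 0.0872
```

```bash
python3 -c "
from h import *
plan((.507,.2720,.06),80.6)
c=snap('wrist','w16'); print(proj(c,(.5045,.268,.046)),proj(c,(.592,.2553,.004)))
c=snap('top','t16');crop(c,225,150,50,80,8,'t16c')"
```

```text
at [0.5066 0.2689 0.115 ] shift now [ 5.5  -0.32  0.01] after turn [ 5.5  -0.31  0.01] turn [-0.05 -0.02 -0.08]
[256.53859104 206.00501891] [254.53957556 101.7854166 ]
```

View pics/w16.png

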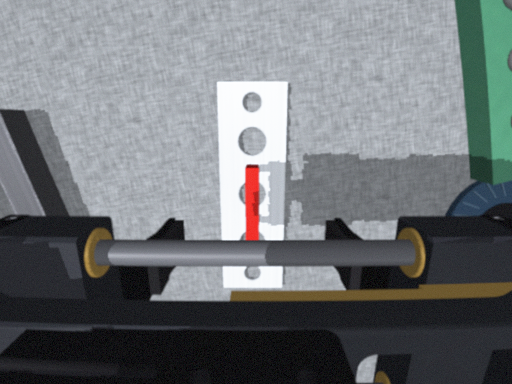

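View pics/t16c.png

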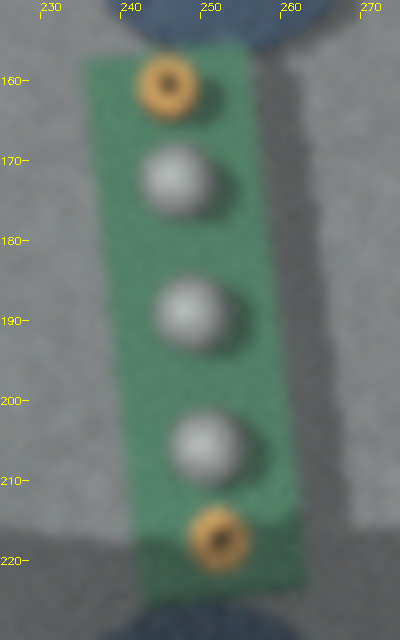

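```bash
python3 -c "
from h import *
c=load('w16'); crop(c,200,70,100,230,2,'w16c')
a=np.radians(-9.4);u=np.array([np.cos(a),np.sin(a)])
print(pt(c,(252.2,166.5),.046)[:2]-.033*u, pt(c,(252.2,101.5),.004)[:2]-.088*u,pt(c,(252.5,272),.004)[:2]+.088*u,c['world_from_camera'][:3,3])
d=pt(c,(252.2,101.5),.004)-pt(c,(252.5,272),.004);print(np.linalg.norm(d),np.degrees(np.arctan2(d[1],d[0])))"
```

```text
[0.50628662 0.27145939] [0.50578675 0.27177859] [0.50545039 0.27162223] [0.57435754 0.25871235 0.27721873]
0.17630642706406374 -9.332017763927691
```

View pics/w16c.png

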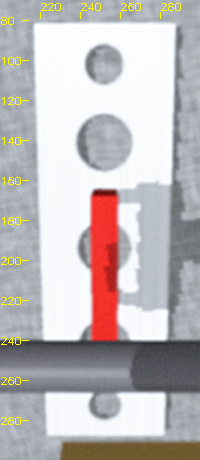

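move_arm --pt "2 -0.25 0.05 0 0 0 8.7" --pt "3 0 0 0 0 0 8.7" --pt "2.5 0 0 0 0 0 7" --pt "1 0 0 0 0 0 6" --pt "0.7 0 0 0 0 0 5" --pt "0 0 0 0 0 0 5" --pt "0 0 0 0 0 0 5"

```text
t: 21.65
eef_pos: [0.5068, 0.2735, 0.0239]
ee_rot: [-2.137, 0.174, 2.134]
wrist_force: [0.3, 0.8, 0.7]
opening: 0.0555
```

```bash
python3 -c "
from h import *
plan((.506,.2715,.0225),80.65)
c=snap('wrist','w17')"
```

```text
at [0.5068 0.2735 0.0239] shift now [0.14 0.21 0.05] after turn [0.14 0.21 0.05] turn [-0.03 -0.09  0.06]
```

View pics/w17.png

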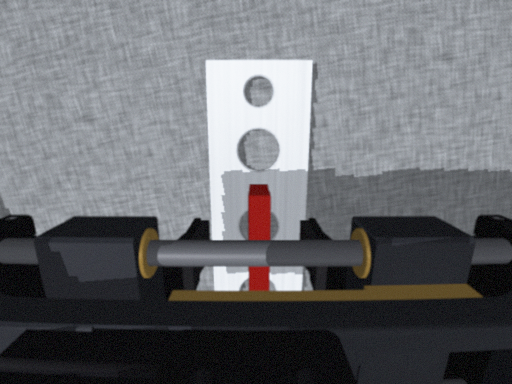

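Bar at column 259, jaw centre at 254: shift +0.2 cm in tool y, 2 mm down, and close.

move_arm --pt "0.15 0.2 0.05 0 0 0 4" --pt "0 0 0 0 0 0 3" --pt "0 0 0 0 0 0 2" --pt "0 0 0 0 0 0 0.5" --pt "0 0 0 0 0 0 0.5" --pt "0 0 0 0 0 0 0.5" --pt "0 0 0 0 0 0 0.5" --pt "0 0 0 0 0 0 0.5" --pt "0 0 0 0 0 0 0.5" --pt "0 0 0 0 0 0 0.5" --newtons 45

```text
t: 22.7
eef_pos: [0.5052, 0.2713, 0.0215]
ee_rot: [-2.136, 0.175, 2.136]
wrist_force: [-0.4, -0.2, 0.8]
opening: 0.0113
```

```bash
python3 -c "
from h import *
plan((.5925,.0245,.12),95.0)"
```

```text
at [0.5052 0.2713 0.0215] shift now [ -9.85  22.94 -12.63] after turn [-9.85 25.35 -6.55] turn [-1.435e+01 -0.000e+00 -1.000e-02]
```

move_arm --pt "-0.5 0 0 0 0 0 0.5" --pt "-1.5 0 0 0 0 0 0.5" --pt "-2.5 0 0 0 0 0 0.5" --pt "-2.5 0 0 0 0 0 0.5" --pt "-2 0 0 0 0 0 0.5" --pt "-1.5 0 0 0 0 0 0.5" --pt "-0.5 0.5 0 -2 0 0 0.5" --pt "0 1 -0.3 -4 0 0 0.5" --pt "0 1.5 -0.5 -5 0 0 0.5" --pt "0 2 -0.5 -3.35 0 0 0.5"

```text
t: 23.7
eef_pos: [0.5151, 0.2215, 0.1322]
ee_rot: [2.175, 0.101, -2.174]
wrist_force: [-0.7, -1.1, -4.3]
opening: 0.0116
```

```bash
python3 -c "
from h import *
plan((.5925,.0245,.13),95.0)"
```

```text
at [0.5151 0.2215 0.1322] shift now [ 0.21 20.33 -5.89] after turn [ 0.22 20.3  -5.99] turn [ 0.29 -0.01  0.04]
```

move_arm --pt "0 2 -0.6 0 0 0 0.5" --pt "0 2.5 -0.7 0 0 0 0.5" --pt "0 2.5 -0.7 0 0 0 0.5" --pt "0 2.5 -0.7 0 0 0 0.5" --pt "0 2.5 -0.7 0 0 0 0.5" --pt "0 2.5 -0.7 0 0 0 0.5" --pt "0 2 -0.6 0 0 0 0.5" --pt "0 1.5 -0.5 0 0 0 0.5" --pt "0 0.7 -0.3 0 0 0 0.5" --pt "0 0 0 0 0 0 0.5"

```text
t: 24.7
eef_pos: [0.5871, 0.0387, 0.1316]
ee_rot: [2.178, 0.093, -2.177]
wrist_force: [0.1, -1.5, -4.3]
opening: 0.0118
```

```bash
python3 -c "
from h import *
plan((.5925,.0245,.09),95.0)
c=snap('wrist','w18');c=snap('top','t18');crop(c,215,110,80,140,5,'t18c')"
```

```text
at [0.5871 0.0387 0.1316] shift now [ 4.16  1.46 -0.41] after turn [ 4.16  1.46 -0.41] turn [-0.09 -0.02 -0.01]
```

View pics/w18.png

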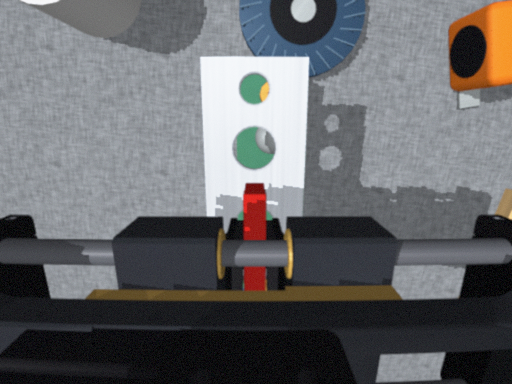

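View pics/t18c.png

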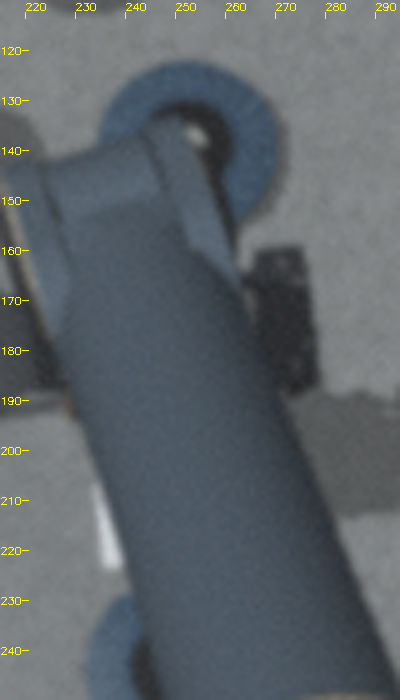

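move_arm --pt "0 0.5 -0.15 0 0 0 0.5" --pt "0 0.5 -0.15 0 0 0 0.5" --pt "0.3 0.4 -0.1 0 0 0 0.5" --pt "0.6 0 0 0 0 0 0.5" --pt "0.8 0 0 0 0 0 0.5" --pt "0.8 0 0 0 0 0 0.5" --pt "0.6 0 0 0 0 0 0.5" --pt "0.3 0 0 0 0 0 0.5" --pt "0 0 0 0 0 0 0.5" --pt "0 0 0 0 0 0 0.5"

```text
t: 25.8
eef_pos: [0.5923, 0.0261, 0.0976]
ee_rot: [2.177, 0.095, -2.176]
wrist_force: [-0.7, -0.4, -4.8]
opening: 0.0114
```

```bash
python3 -c "
from h import *
plan((.5925,.0245,.091),95.0)
c=snap('wrist','w19');crop(c,200,30,120,190,3,'w19c');c=snap('scene','s19');crop(c,200,150,130,120,5,'s19c')"
```

```text
at [0.5923 0.0261 0.0976] shift now [ 0.66  0.16 -0.01] after turn [ 0.66  0.16 -0.01] turn [ 0.   -0.03 -0.  ]
```

View pics/w19c.png

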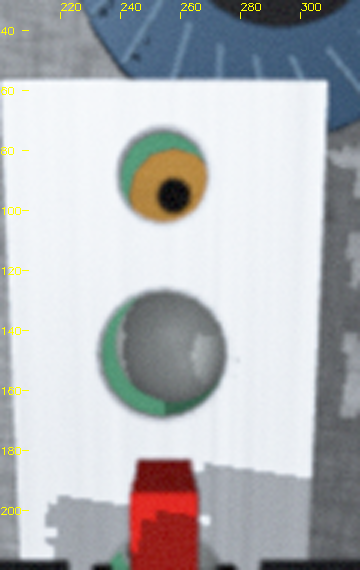

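View pics/s19c.png

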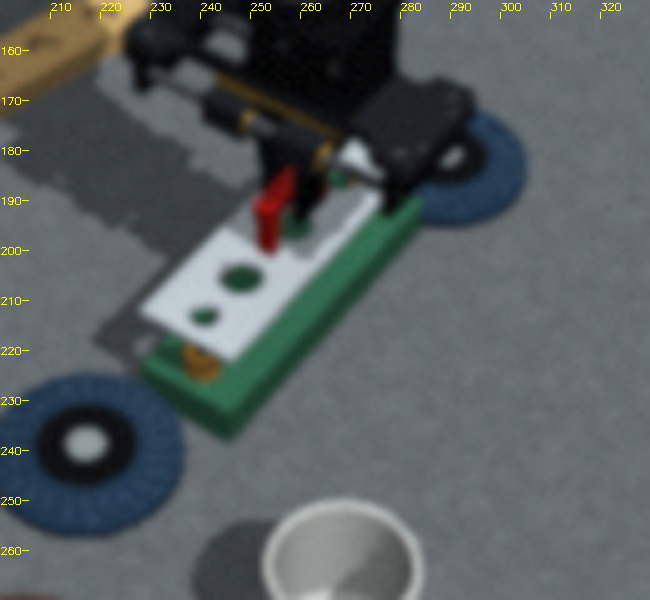

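```bash
python3 -c "
from h import *
c=load('w19')
h=pt(c,(253.7,88),.0816);b=pt(c,(257.7,95),.048);print(h,b,tcp()[1].T@(b-h)*100)
a=np.radians(5);u=np.array([np.cos(a),np.sin(a)]);print(h[:2]-.088*u,b[:2]-.088*u)"
```

```text
[0.68028623 0.03485318 0.0816    ] [0.67946363 0.03197604 0.048     ] [3.35991234 0.27927    0.11019499]
[0.59262109 0.02718347] [0.5917985  0.02430634]
```

move_arm --pt "0.2 0.1 0.03 0 0 0 0.5" --pt "0.3 0.1 0.03 0 0 0 0.5" --pt "0.15 0 0 0 0 0 0.5" --pt "0 0 0 0 0 0 0.5" --pt "0 0 0 0 0 0 0.5" --pt "0 0 0 0 0 0 0.5"

```text
t: 26.5
eef_pos: [0.5917, 0.024, 0.091]
ee_rot: [2.177, 0.095, -2.177]
wrist_force: [0.1, 0.0, -4.2]
opening: 0.0115
```

```bash
python3 -c "
from h import *
plan((.5925,.0245,.091),95.0)
c=snap('wrist','w20');crop(c,200,30,120,190,3,'w20c');c=snap('scene','s20');crop(c,220,150,70,90,6,'s20c')
a=np.radians(5);u=np.array([np.cos(a),np.sin(a)]);
for k in(1,-1): print(proj(c,(*(np.array([.5925,.0245])+k*.088*u),.048)))
"
```

```text
at [0.5917 0.024  0.091 ] shift now [ 0.   -0.05 -0.08] after turn [ 0.   -0.05 -0.08] turn [-0.   -0.01 -0.  ]
[239.58560944 220.37397436]
[272.50081786 185.73299554]
```

View pics/w20c.png

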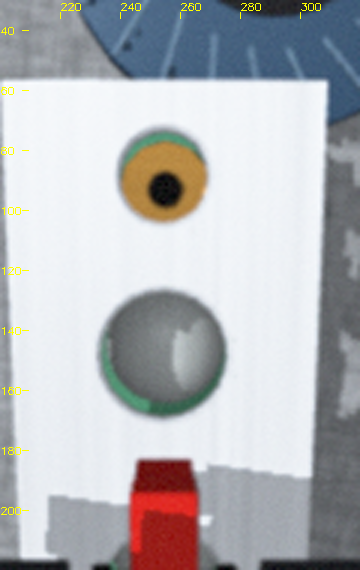

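View pics/s20c.png

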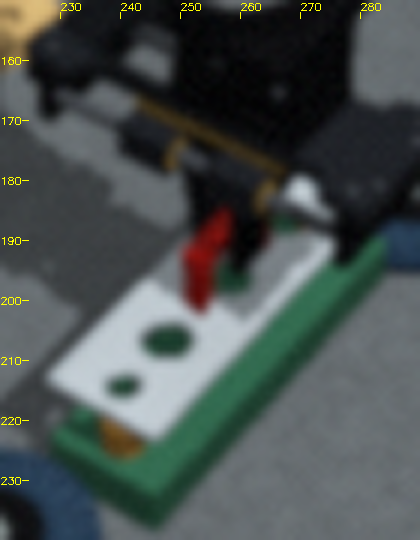

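```bash
python3 -c "
from h import *
c=load('w20');M=tcp()[1]
h=pt(c,(253.7,88),.075);b=pt(c,(254.7,93),.048);print(h,b,M.T@(b-h)*100)
w=pt(c,(254,147),.075);print('window',w)
a=np.radians(5);u=np.array([np.cos(a),np.sin(a)]);print(h[:2]-.088*u,b[:2]-.088*u,w[:2]-.052*u)
s=load('s20');s0=load('t1')
print('scene hole',pt(s,(240.2,213.9),.075), 'window',pt(s,(247.4,206.3),.075))
s=snap('scene','s21'); crop(load('s19'),225,165,60,60,8,'x')
"
python3 - <<'E'
import sys; sys.path.insert(0,'.')
from h import *
im=cv2.imread('pics/scene0.png'); c=load('s20'); c=dict(c); c['pixels']=im[:,:,::-1]; crop(c,225,170,60,70,8,'../pics/sb') if 0 else None
x=cv2.resize(im[175:240,225:290],None,fx=8,fy=8,interpolation=cv2.INTER_CUBIC); cv2.imwrite('pics/sb.png',x)
E
```

```text
[0.67976119 0.03275744 0.075     ] [0.67948777 0.03209862 0.048     ] [2.69999243 0.06320074 0.03368197]
window [0.64464776 0.0294389  0.075     ]
[0.59209605 0.02508773] [0.59182263 0.02442892] [0.59284563 0.02490681]
scene hole [0.67770362 0.03277326 0.075     ] window [0.64210978 0.02935754 0.075     ]
```

View pics/sb.png

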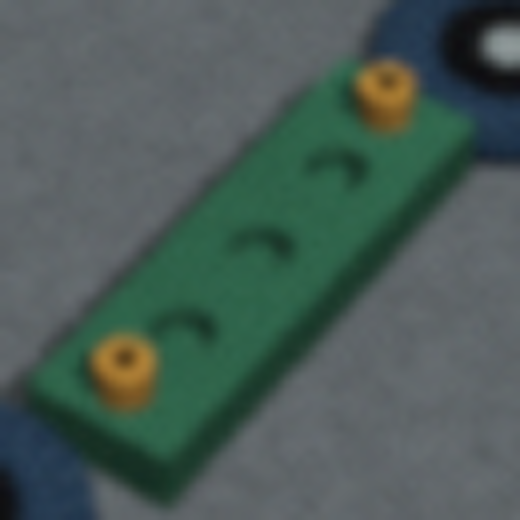

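```bash
python3 -c "
from h import *
s=load('s20');print(pt(s,(240.3,219.2),.048),pt(s,(273.1,184.6),.048))
print(readout.state()['eef_pos'],readout.state()['qvel'].round(3))
"
```

```text
[0.67547291 0.03080571 0.048     ] [0.4995402  0.01512704 0.048     ]
[0.59169309 0.02394569 0.09103163] [ 0.001  0.001  0.001 -0.     0.    -0.001  0.002]
```

move_arm --pt "0 0.05 0.05 0 0 0 0.5" --pt "0 0 0 0 0 0 0.5" --pt "0 0 0 0 0 0 0.5" --pt "0 0 0 0 0 0 0.5" --pt "0 0 0 0 0 0 0.5" --pt "0 0 0 0 0 0 0.5"

```text
t: 27.25
eef_pos: [0.5912, 0.0234, 0.0909]
ee_rot: [2.177, 0.095, -2.177]
wrist_force: [-1.3, 0.2, -3.6]
opening: 0.0116
```

```bash
python3 -c "
from h import *
c=snap('wrist','w22');crop(c,200,30,120,190,3,'w22c')
s=readout.state();print(s['eef_pos'],s['wrist_force'],s['opening'],np.abs(s['qvel']).max())
"
```

```text
[0.59116086 0.02332974 0.09093623] [ 0.04045467 -0.21963404 -4.96821692] 0.01139285359326563 0.001702005615076803
```

View pics/w22c.png

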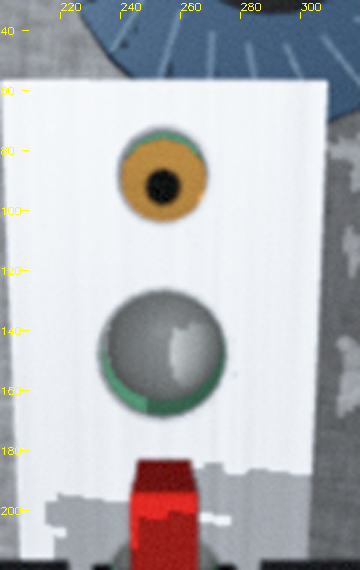

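```bash
python3 -c "
from rig import ticket
print(ticket.close_job())"
```

```text
the job is handed in; nothing more can be done
None
```

I put the three balls from the rack into the block's wells, one in each. I then took the cover plate by its red handle and handed the job in at about 27 s, still holding it over the block.

- **Balls:** before I lifted the plate, the top and wrist pictures showed one ball in each well, in line with the bosses and clear of the fingers.
- **Height:** the plate's underside is about 70 mm above the bench, 22 mm above the boss tops. This is worked out from the tool height, assuming the bar sits at the grasp point. The wrist force was only about the plate's weight, so there was no sign of it touching anything.
- **Steadiness:** the arm was still (joint speeds below 0.002 rad/s), and the plate looked level in the pictures.
- **Far boss:** its threaded hole shows whole through the screw hole in the last wrist picture. Just before the last 0.5 mm shift along each of two axes, the two cameras disagreed:

| Camera | Offset of screw hole from boss hole |
|---|---|
| Wrist | less than 1 mm |
| Scene | about 3 mm |

Both are inside the 5 mm limit.

- **Near boss (not seen):** the gripper hid it in the wrist picture and the arm hid it from the top camera. Its alignment follows only from the plate's centre and a turn error of about 0.7°, about 1 mm at that hole.
- **Everything else:** I did not notice any bystander touched or moved in the pictures I took, but I did not measure their positions at the end.

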